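# Turn the tumbler wheel by its spokes until the valve stem points up

### The arm

A 6-joint arm with a two-finger parallel gripper is mounted at the origin on the work surface. World frame = base frame: x ahead of the robot, y to its left, z up, the work surface at z = 0. Lengths are in m, angles in degrees, forces in N, time in s.
With the tool pointing down it reaches from about 0.35 to 0.875 m from the base axis. Payload 4.2 kg.
Tool frame: the origin (TCP) lies at the very end of the fingers, on their centre line; the grasp point (between the pads) lies 19 mm behind it; z points along the fingers, y is the direction in which the jaws open and shut (so a half turn about z gives the same grasp; the last joint's range is limited). The gripper opens to 87 mm and grips with 3 to 60 N. Pads are 19 mm wide; open, the fingers measure 117 mm over their backs; the gripper's body (75 mm by 190 mm) begins 51 mm behind the grasp point.
Start: joints at [-57.376, 22.042, 0.453, 0, -68.411, -14.817], TCP at [0.191, -0.595, 0.223] pointing down, gripper open.
Joint ranges: [-179.83, 179.83], [-69.29, 118.12], [-61.27, 80.66], [-181.25, 117.63], [-171.15, -9.14], [-177.46, 177.46]. Speed limits (degrees/s): [159.86, 159.86, 180, 180, 180, 180].

### API

Orientations are given as a 3x3 rotation matrix whose columns are the frame's x, y, z axes.
In Python, from station import r, imaging gives the robot as it stands. The module is installed in compiled form; this text tells all that it offers.
- The arm moves only by the tool move_arm, never from a script. Its argument "motion" is one flat list of numbers, 7 for each row, row after row: the shift along the tool's x, y, z in units of 40 mm (1.0 is 40 mm), then the turn, a rotation vector about the tool's x, y, z in units of 5 degrees (1.0 is 5 degrees), then the gripper's target within -1 to 1 (shut at 1, half-way at 0, fully open at -1). In form: [dx, dy, dz, wx, wy, wz, gripper, dx, dy, dz, wx, wy, wz, gripper, ...]. A call has 1 to 20 rows; each row is the pose to reach, as a shift and turn from the pose measured when the call began, along the tool's axes at that moment; what a row does not reach only later rows make up. A row lasts 1/12 s, in which the tool goes at most 41.7 mm and 7.16 degrees, less where a joint would pass 70% of its speed; a pose out of reach is approached as far as the arm can. A call with a gripper value outside its range is refused whole. The fingers move at their own pace and stop on an object; the grip force is fixed at half the most. Time passes only in rows, so rows that repeat a pose let the fingers close. It gives the time, the measured TCP pose, the force and the opening at its end, in the units of the state.
- r.sense(): the state, without advancing time (a new reading comes with each control period).
- imaging.capture(name): name is "side" or "top"; returns the picture (384x512x3 uint8, blue, green, red); there is no depth.
- imaging.camera_params(name): a dict with "intrinsics" (3x3 intrinsics, pixels), "k1" (the pictures are not rectified: a ray, as slopes to the right and down, at radius r is drawn at 1 + k1 r^2 times it, then the intrinsics apply), "world_from_camera" (4x4, takes a point from camera to world coordinates). Camera axes: x right, y down, z forward; pixel columns grow to the right and rows downward; lengths in m; the calibration is good to about 2 mm. A picture is of the moment at which its call begins. camera_params takes no time and is no camera call.
- r.finish_job(): hands the job in, once; it reports no verdict.
The state is a dict: "time_s": time; "joints": joint angles; "joint_velocities": joint speeds; "effort": joint torques, N m; "tcp_pos": TCP position; "ee_rot": TCP orientation; "wrist_force": force on the tool from outside, world axes, zero at the start; "moment": the same for the moment, N m; "gripper_width": opening from 0.0 (shut) to 1.0 (fully open).
Only numpy, scipy, OpenCV 4.12 (cv2) and the standard library are available. Lean on these libraries where they do the work, as an engineer would, in place of code of your own. Each camera call takes 0.05 s, during which the arm holds its last target.

### The job

The bench tumbler has stopped with its valve stem pointing the wrong way: turn the wheel, gently, by pushing its green spokes one after another with the fingertips, until the red-capped brass valve stem points straight up, ready for venting, and leave it standing so. Push lightly, keep off the valve stem, do not let the wheel spin fast, and do not lift or shift the tumbler or disturb the glassware around it.

Things in the scene. Friction and masses are not known exactly. Their poses are not given: they have to be found in the camera images.
- stand: Heavy tumbler stand (about 7 kg, loose on the bench): grey base plate 230 (x) x 190 (y) x 16 mm; white pillar 70 x 70 mm, 185 mm high, centred 60 mm to +x; grey drum (diameter 72 mm, axis at height 170 mm) from x = 0 to 100 mm. Origin: centre of the underside, z up. The wheel turns in the plane x = -55 mm, its axle along x. At yaw 0 the wheel faces the robot; yaw varies by 20 degrees.
- hub (a point): Centre of the wheel, on the axle, in the plane of the spokes, 170 mm above the bench. Fixed to the stand, with its axes: x along the axle, away from the robot; y to the left seen from the robot; z up. A steel pot, diameter 92 mm, 50 mm long along the axle (plus a 6 mm flange towards the robot), sits here and turns with the wheel.
- spoke_end (a point): On the axis of one of six equal round green spokes, 140 mm from the hub centre. The spokes stick out like a star, no rim, 60 degrees apart, in the hub's plane x = 0: 16 mm thick from 70 to 140 mm radius, round ends reaching 148 mm (12 mm steel nearer the hub). They lie 30, 90, 150... degrees from the stem (this one 30 degrees clockwise of it, seen from the robot); stem up = two spokes level.
- valve_stem: Brass valve stem with a red cap, 14 mm thick (cap 20 mm), part of the wheel, midway between two spokes and in their plane. Origin at the hub centre; its z axis points out along the stem, which runs from the pot at 46 mm to the cap's end at 98 mm from the hub centre; its x axis is the axle. Not to be touched.
- wheel (a joint): Wheel angle about the axle in rad: 0 or 2 pi with the stem straight up, growing clockwise seen from the robot (pi/2: stem to the robot's right, pi: down, 3 pi/2: to the left). Starts between 1.5 and 4.78; may be turned either way, no stops in reach. Axle friction of 0.25 N m (about 2 N on a spoke's end) keeps it where it is left: no coasting or swinging back.
- beaker: Glass beaker, 68 mm wide, 95 mm high, origin at the centre of its underside; loose bystander, leave alone.
- reagent_bottle: Amber bottle with black cap, 64 mm wide, 130 mm high, origin at the centre of its underside; loose bystander, leave alone.
- flask: White conical flask with stopper, 82 mm wide at the foot, 118 mm high, origin at the centre of its underside; loose bystander, leave alone.

How it is judged:
By the outcome, as a careful person would: the job done as asked, in the order asked, and still so for the second after the job is handed in, with the robot touching nothing.
It also fails if it takes over 54 s, if anything falls off the work surface, if the arm or the gripper's body presses on something with over 40 N, if the wrist force passes 120 N, or if a joint passes its speed limit or range.

## Working session

There is one attempt and no reset: what is moved stays moved. The work goes in short steps, Python scripts to look and compute and a tool call to move; the robot and the scene stay as the last step left them, time stands still between calls to the robot, and variables do not carry over. Pictures are saved under pics/ and viewed, and the job is handed in when it is done.

Besides the shell and the picture viewer there is one more tool, called as name(argument=value, ...) on one line, values as JSON. move_arm: Moves the arm, as the interface text tells. Its arguments: {"type":"object","properties":{"motion":{"type":"array","items":{"type":"number"}}},"required":["motion"]}

```bash
mkdir -p pics; ls; python3 - <<'E'
from station import r, imaging
import cv2, numpy as np
for n in ("side","top"):
    im=imaging.capture(n); cv2.imwrite(f"pics/{n}0.png",im)
    print(n,{k:np.round(v,4).tolist() for k,v in imaging.camera_params(n).items()})
print(r.sense())
E
```

```text
pics
side {'intrinsics': [[362.0837, 0.0, 255.1682], [0.0, 362.0837, 193.2662], [0.0, 0.0, 1.0]], 'k1': -0.0267, 'world_from_camera': [[-0.9156, -0.2571, 0.3091, 0.1899], [-0.402, 0.6014, -0.6905, 0.7767], [-0.0084, -0.7565, -0.6539, 0.9137], [0.0, 0.0, 0.0, 1.0]]}
top {'intrinsics': [[493.5753, 0.0, 252.613], [0.0, 493.5753, 199.678], [0.0, 0.0, 1.0]], 'k1': 0.0354, 'world_from_camera': [[0.0759, -0.9772, 0.1983, 0.2536], [-0.9971, -0.0747, 0.0133, -0.0126], [0.0018, -0.1987, -0.9801, 1.5874], [0.0, 0.0, 0.0, 1.0]]}
{'time_s': 0.1, 'joints': array([-5.73756151e+01,  2.20844655e+01,  3.88055892e-01, -2.30307911e-02,
       -6.84094525e+01, -1.48183592e+01]), 'joint_velocities': array([ 0.05135154, -0.08735464,  0.15227861, -0.08951651, -0.03988153,
        0.09433409]), 'effort': array([-1.34870977e-03, -3.91689813e+01,  1.87935340e+01,  4.23195541e+00,
        1.34412112e-02, -7.75733884e-05]), 'tcp_pos': array([ 0.19098973, -0.59455385,  0.22159787]), 'ee_rot': array([[-9.52142525e-01, -3.05653639e-01, -6.81313048e-04],
       [-3.05654378e-01,  9.52140910e-01,  1.75760774e-03],
       [ 1.11486822e-04,  1.88173939e-03, -9.99998223e-01]]), 'wrist_force': array([ 0.49216397,  0.36326274, -0.13112   ]), 'moment': array([-0.01666038, -0.01739735, -0.02960876]), 'gripper_width': 0.9955754611300706}
```

View pics/side0.png

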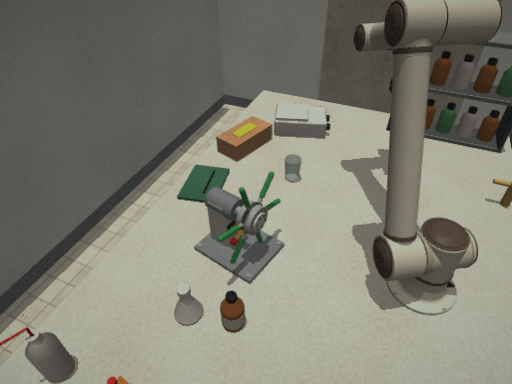

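View pics/top0.png

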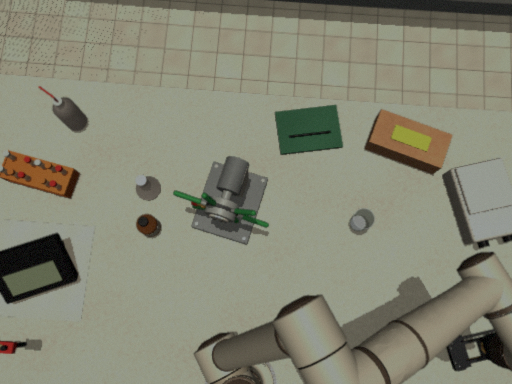

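```bash
python3 - <<'E'
import cv2
s=cv2.imread("pics/side0.png")[160:285,180:300]; t=cv2.imread("pics/top0.png")[145:250,160:280]
cv2.imwrite("pics/s0c.png",cv2.resize(s,(576,600),interpolation=cv2.INTER_CUBIC))
cv2.imwrite("pics/t0c.png",cv2.resize(t,(685,600),interpolation=cv2.INTER_CUBIC))
E
```

```text
(no output)
```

View pics/s0c.png

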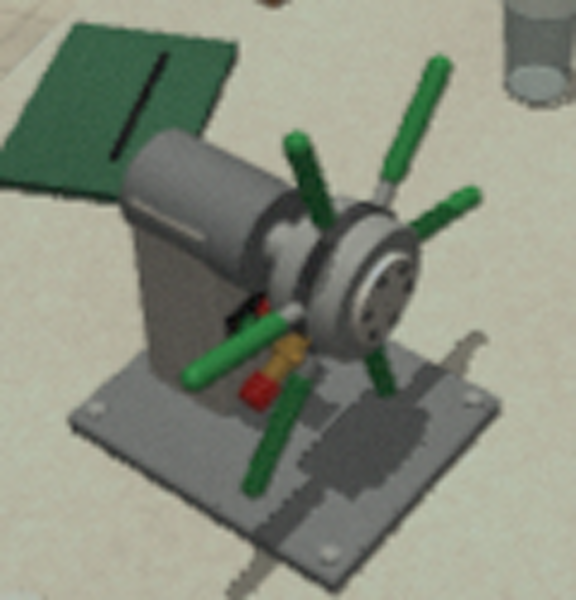

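View pics/t0c.png

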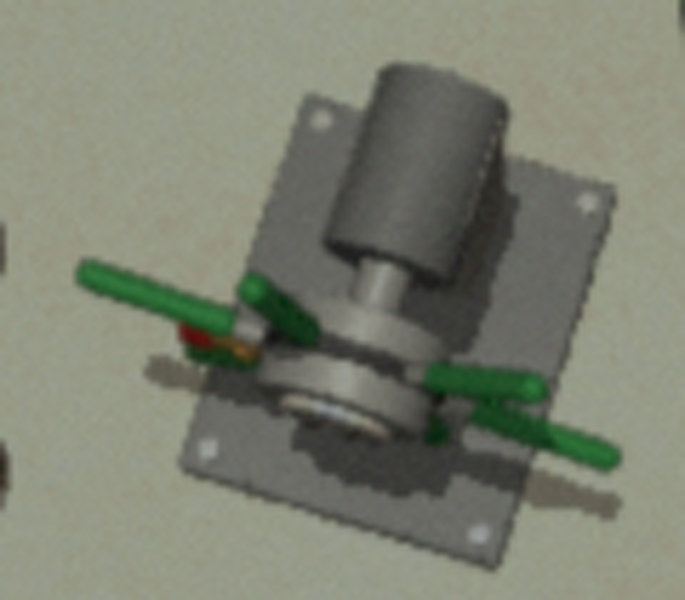

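```bash
cat > h.py <<'E'
import numpy as np, cv2
from scipy.optimize import least_squares
from station import imaging
P={n:imaging.camera_params(n) for n in("side","top")}
def proj(n,X):
    p=P[n]; T=np.linalg.inv(p["world_from_camera"]); c=np.atleast_2d(X)@T[:3,:3].T+T[:3,3]
    s=c[:,:2]/c[:,2:]; s=s*(1+p["k1"]*(s**2).sum(1,keepdims=True)); K=p["intrinsics"]
    return s@np.asarray(K)[:2,:2].T+np.asarray(K)[:2,2]
def ax(yaw): return np.array([np.cos(yaw),np.sin(yaw),0]),np.array([-np.sin(yaw),np.cos(yaw),0])
def plate(q,sx,sy,z=.016): 
    a,b=ax(q[2]); return np.array([q[0],q[1],0])+a*sx*.115+b*sy*.095+np.array([0,0,z])
def hub(q,hz=.17): 
    a,b=ax(q[2]); return np.array([q[0],q[1],hz])-.055*a
def rad(q,th,rr,hz=.17):
    a,b=ax(q[2]); return hub(q,hz)+rr*(-np.sin(th)*b+np.array([0,0,np.cos(th)]))
E
cat > fit0.py <<'E'
from h import *
S=lambda u,v:((u+.5)/4.8-.5+180,(v+.5)/4.8-.5+160)
T=lambda u,v:((u+.5)/5.71-.5+160,(v+.5)/5.71-.5+145)
so=[("side",S(70,422),(1,1)),("side",S(335,588),(-1,1)),("side",S(500,403),(-1,-1)),
("top",T(310,97),(1,1)),("top",T(615,187),(1,-1)),("top",T(497,567),(-1,-1)),("top",T(185,467),(-1,1))]
# rounded ends centre(140mm): approx
sp=[("side",S(438,67)),("side",S(297,144)),("side",S(471,197)),("side",S(196,377)),("side",S(255,487)),
("top",T(92,272)),("top",T(533,388)),("top",T(608,456)),("top",T(255,292))]
def res(q):
    e=[]
    for n,m,c in so: e+=list((proj(n,plate(q,*c))[0]-m))
    for n,m in sp:
        d=[proj(n,rad(q,q[3]+np.radians(30+60*k),.142))[0]-m for k in range(6)]
        e+=list(min(d,key=np.linalg.norm))
    return np.array(e)
best=min((least_squares(res,[.5,.05,y,t]) for y in(-.3,0,.3) for t in np.radians([180,200,220,240,260])),key=lambda s:s.cost)
q=best.x; print(q,np.degrees(q[2:]),best.cost); print(best.fun.reshape(-1,2).round(1))
np.save("q.npy",q)
for th in (q[3],q[3]+2*np.pi): print("stem",proj("side",rad(q,th,.09)),proj("top",rad(q,th,.09)))
print("hub",hub(q))
E
python3 fit0.py
```

```text
[ 0.55965681  0.08272852 -0.22667     4.42324341] [-12.98723443 253.43317908] 7.116495950415363
[[-0.8 -1.2]
 [ 0.2 -0.6]
 [ 1.  -1.2]
 [-1.  -1.1]
 [ 0.6 -0.2]
 [ 0.2  0.1]
 [-1.6  0. ]
 [ 1.  -0.4]
 [ 0.4 -0.2]
 [ 0.4 -0. ]
 [-0.3  0.6]
 [-0.3  0.6]
 [-0.7  0.4]
 [ 0.6  0. ]
 [ 0.3  0.1]
 [-0.4 -0.6]]
stem [[233.66609436 241.70648621]] [[194.44642173 201.92861002]]
stem [[233.66609436 241.70648621]] [[194.44642173 201.92861002]]
hub [0.5060637  0.09508889 0.17      ]
```

```bash
cat >> h.py <<'E'
from scipy.spatial.transform import Rotation as R
from station import r
def target(q,s,z,a_off=0.):
    "s rightward, z above hub, a_off along axle"
    a,b=ax(q[2]); p=hub(q)-s*b+a_off*a+np.array([0,0,z])
    Rt=np.column_stack([-a,b,[0,0,-1]])
    if np.linalg.det(Rt)<0: Rt[:,0]*=-1
    return p,Rt
def units(p,Rt,st=None):
    st=st or r.sense(); R0=st["ee_rot"]
    return np.r_[R0.T@(p-st["tcp_pos"])/.04, np.degrees(R.from_matrix(R0.T@Rt).as_rotvec())/5].round(3)
def rel(q,st=None):
    st=st or r.sense(); a,b=ax(q[2]); d=st["tcp_pos"]-hub(q); return dict(a=(d@a).round(4),s=(-(d@b)).round(4),z=d[2].round(4))
E
python3 - <<'E'
from h import *
q=np.load("q.npy")
p,Rt=target(q,-.085,.24); print(p,Rt); print(units(p,Rt)); 
E
```

```text
[0.52516609 0.1779146  0.41      ] [[-0.97442016  0.22473396  0.        ]
 [ 0.22473396  0.97442016  0.        ]
 [-0.          0.         -1.        ]]
[-1.3857e+01  1.5843e+01 -4.6820e+00  2.1000e-02 -7.0000e-03  6.1570e+00]
```

move_arm(motion=[0, 0, -1, 0, 0, 0, 1, 0, 0, -2, 0, 0, 0, 1, 0, 0, -3, 0, 0, 0, 1, 0, 0, -4, 0, 0, 0, 1, 0, 0, -4.7, 0, 0, 0, 1, -0.7, 0.8, -4.7, 0, 0, 0.3, 1, -1.4, 1.6, -4.7, 0, 0, 0.6, 1, -2.1, 2.4, -4.7, 0, 0, 0.9, 1, -2.8, 3.2, -4.7, 0, 0, 1.2, 1, -3.5, 4, -4.7, 0, 0, 1.5, 1, -4.2, 4.8, -4.7, 0, 0, 1.8, 1, -4.9, 5.6, -4.7, 0, 0, 2.1, 1, -5.6, 6.4, -4.7, 0, 0, 2.4, 1, -6.3, 7.2, -4.7, 0, 0, 2.7, 1, -7, 8, -4.7, 0, 0, 3, 1, -7.7, 8.8, -4.7, 0, 0, 3.4, 1, -8.4, 9.6, -4.7, 0, 0, 3.7, 1, -9.1, 10.4, -4.7, 0, 0, 4, 1, -9.8, 11.2, -4.7, 0, 0, 4.3, 1, -10.5, 12, -4.7, 0, 0, 4.6, 1])

```text
time_s: 1.77
tcp_pos: [0.4391, -0.0191, 0.4105]
ee_rot: [[-0.996, 0.091, -0.0], [0.091, 0.996, 0.002], [0.001, 0.002, -1.0]]
wrist_force: [0.8, -1.1, -0.2]
gripper_width: 0.002
```

```bash
python3 - <<'E'
from h import *
q=np.load("q.npy");st=r.sense(); print(st["time_s"],st["joints"].round(1),st["tcp_pos"],st["wrist_force"],st["gripper_width"])
print(units(*target(q,-.085,.24))); 
E
```

```text
1.7667 [ 1.87e+01 -1.20e+00 -2.30e+00 -1.00e-01 -8.89e+01 -1.14e+02] [ 0.43911199 -0.0190954   0.41046957] [ 0.79751462 -1.11239176 -0.15116672] 0.002488655498297991
[-1.693  5.101  0.021  0.023 -0.009  1.55 ]
```

move_arm(motion=[-0.3, 0.9, 0, 0, 0, 0.3, 1, -0.6, 1.7, 0, 0, 0, 0.6, 1, -0.9, 2.6, 0, 0, 0, 0.9, 1, -1.2, 3.4, 0, 0, 0, 1.2, 1, -1.4, 4.2, 0, 0, 0, 1.4, 1, -1.69, 5.1, 0, 0, 0, 1.55, 1, -1.69, 5.1, 0, 0, 0, 1.55, 1, -1.69, 5.1, 0, 0, 0, 1.55, 1])

```text
time_s: 2.43
tcp_pos: [0.5252, 0.1795, 0.4088]
ee_rot: [[-0.975, 0.222, -0.004], [0.222, 0.975, 0.0], [0.004, -0.001, -1.0]]
wrist_force: [0.7, -1.2, 0.3]
gripper_width: 0.004
```

```bash
python3 - <<'E'
from h import *
q=np.load("q.npy");st=r.sense(); print(st["time_s"],st["joints"].round(1),rel(q,st),st["wrist_force"])
print(units(*target(q,-.085,.115))); 
for n in("side","top"):
    im=imaging.capture(n); cv2.imwrite(f"pics/{n}1.png",im)
    c=im[90:290,160:300] if n=="side" else im[130:260,150:290]
    cv2.imwrite(f"pics/{n}1c.png",cv2.resize(c,None,fx=3,fy=3,interpolation=cv2.INTER_CUBIC))
    print(n,proj(n,st["tcp_pos"]))
E
```

```text
2.4333 [ 3.550e+01  1.130e+01  1.150e+01 -1.000e-01 -9.030e+01 -1.384e+02] {'a': np.float64(-0.0003), 's': np.float64(-0.0866), 'z': np.float64(0.2388)} [ 0.74805951 -1.21629354  0.34570967]
[-0.02  -0.038  3.095 -0.008 -0.044  0.026]
side [[228.32693252 166.17572899]]
top [[182.01197839 181.06433683]]
```

View pics/side1c.png

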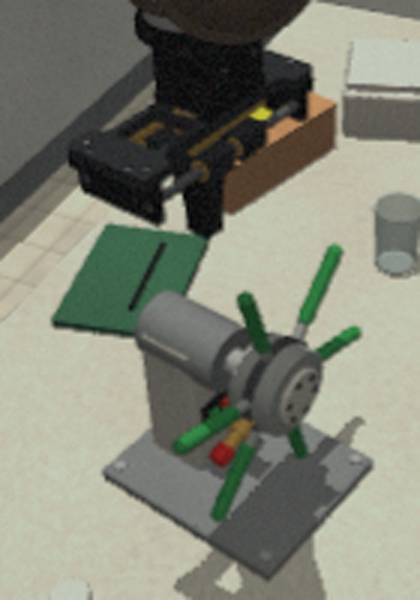

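View pics/top1c.png

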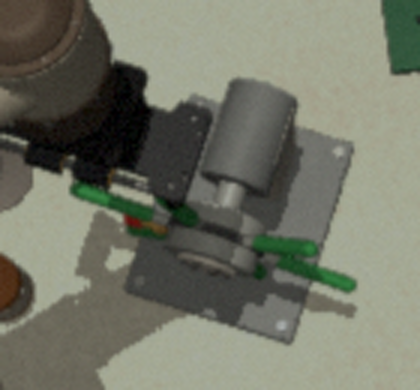

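move_arm(motion=[0, 0, 0.5, 0, 0, 0, 1, 0, 0, 1, 0, 0, 0, 1, 0, 0, 1.5, 0, 0, 0, 1, 0, 0, 2, 0, 0, 0, 1, 0, 0, 2.5, 0, 0, 0, 1, 0, 0, 2.9, 0, 0, 0, 1, -0.02, -0.04, 3.1, 0, 0, 0, 1, -0.02, -0.04, 3.1, 0, 0, 0, 1, -0.02, -0.04, 3.1, 0, 0, 0, 1])

```text
time_s: 3.28
tcp_pos: [0.5253, 0.1752, 0.2876]
ee_rot: [[-0.974, 0.225, 0.0], [0.225, 0.974, 0.002], [0.0, 0.001, -1.0]]
wrist_force: [0.2, -0.1, 0.6]
gripper_width: 0.002
```

```bash
cat > st.py <<'E'
from h import *
import sys
q=np.load("q.npy");st=r.sense(); print(st["time_s"],st["joints"].round(1),rel(q,st),st["wrist_force"].round(2))
a,b=ax(q[2]); print("force right",-(st["wrist_force"]@b).round(2))
tag=sys.argv[1]
for n in("side","top"):
    im=imaging.capture(n); cv2.imwrite(f"pics/{n}{tag}.png",im)
    c=im[140:290,170:300] if n=="side" else im[140:260,150:290]
    cv2.imwrite(f"pics/{n}{tag}c.png",cv2.resize(c,None,fx=4,fy=4,interpolation=cv2.INTER_CUBIC))
E
python3 st.py 2
python3 - <<'E'
from h import *
q=np.load("q.npy")
for s,z in((-.063,.113),(-.04,.115),(0,.118),(.036,.112)): print(units(*target(q,s,z)))
E
```

```text
3.2833 [ 3.520e+01  1.280e+01 -3.400e+00 -1.000e-01 -7.380e+01 -1.382e+02] {'a': np.float64(0.0007), 's': np.float64(-0.0824), 'z': np.float64(0.1176)} [ 0.19 -0.14  0.6 ]
force right 0.09
[ 0.025 -0.504  0.13   0.033  0.01  -0.002]
[ 0.025 -1.078  0.078  0.033  0.01  -0.002]
[ 2.400e-02 -2.078e+00  0.000e+00  3.300e-02  1.000e-02 -2.000e-03]
[ 2.400e-02 -2.979e+00  1.480e-01  3.300e-02  1.000e-02 -2.000e-03]
```

View pics/side2c.png

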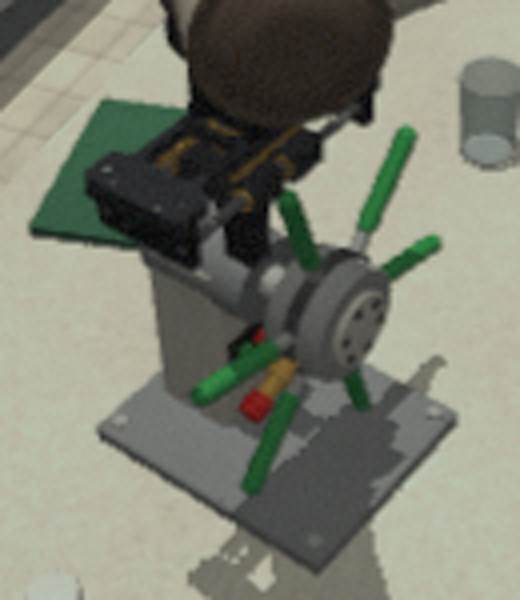

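move_arm(motion=[0, -0.1, 0, 0, 0, 0, 1, 0, -0.2, 0, 0, 0, 0, 1, 0, -0.3, 0, 0, 0, 0, 1, 0, -0.4, 0, 0, 0, 0, 1, 0, -0.5, 0, 0, 0, 0, 1, 0, -0.58, 0, 0, 0, 0, 1, 0, -0.66, 0, 0, 0, 0, 1, 0, -0.74, 0, 0, 0, 0, 1, 0, -0.82, 0, 0, 0, 0, 1, 0, -0.9, 0, 0, 0, 0, 1, 0, -0.98, 0, 0, 0, 0, 1, 0, -1.06, 0, 0, 0, 0, 1, 0, -1.06, 0, 0, 0, 0, 1])

```text
time_s: 4.47
tcp_pos: [0.5163, 0.134, 0.2885]
ee_rot: [[-0.974, 0.225, 0.002], [0.225, 0.974, 0.003], [-0.002, 0.003, -1.0]]
wrist_force: [0.8, 1.7, 2.6]
gripper_width: 0.004
```

```bash
python3 st.py 3
```

```text
4.4667 [ 3.20e+01  1.06e+01 -6.00e+00 -1.00e-01 -7.32e+01 -1.35e+02] {'a': np.float64(0.0012), 's': np.float64(-0.0403), 'z': np.float64(0.1185)} [0.85 1.68 2.63]
force right -1.83
```

View pics/side3c.png

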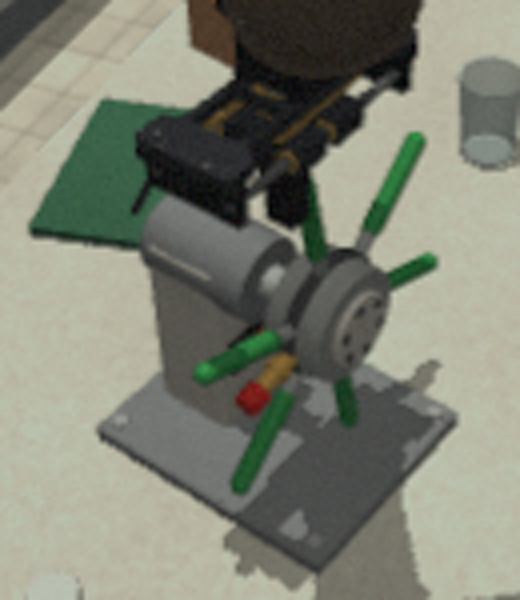

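View pics/top3c.png

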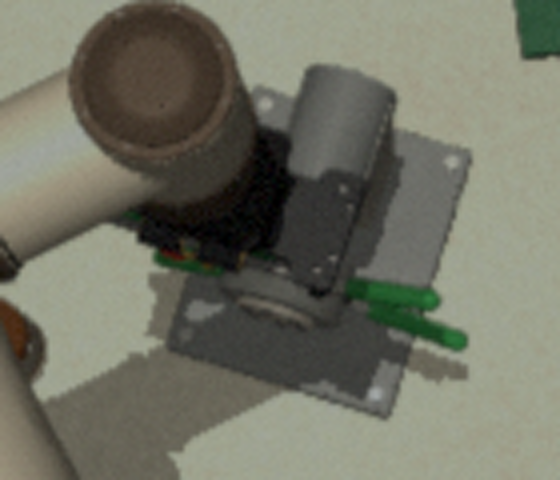

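move_arm(motion=[0, -0.09, 0, 0, 0, 0, 1, 0, -0.18, 0, 0, 0, 0, 1, 0, -0.27, 0, 0, 0, 0, 1, 0, -0.36, 0, 0, 0, 0, 1, 0, -0.45, 0, 0, 0, 0, 1, 0, -0.54, 0, 0, 0, 0, 1, 0, -0.63, 0, 0, 0, 0, 1, 0, -0.72, 0, 0, 0, 0, 1, 0, -0.81, 0, 0, 0, 0, 1, 0, -0.9, 0, 0, 0, 0, 1, 0, -0.99, 0.01, 0, 0, 0, 1, 0, -1.08, 0.02, 0, 0, 0, 1, 0, -1.17, 0.03, 0, 0, 0, 1, 0, -1.26, 0.05, 0, 0, 0, 1, 0, -1.35, 0.07, 0, 0, 0, 1, 0, -1.44, 0.09, 0, 0, 0, 1, 0, -1.53, 0.11, 0, 0, 0, 1, 0, -1.62, 0.13, 0, 0, 0, 1, 0, -1.71, 0.15, 0, 0, 0, 1, 0, -1.8, 0.17, 0, 0, 0, 1])

```text
time_s: 6.23
tcp_pos: [0.4997, 0.0638, 0.2807]
ee_rot: [[-0.974, 0.225, 0.001], [0.225, 0.974, 0.002], [-0.0, 0.003, -1.0]]
wrist_force: [0.7, 2.1, -0.3]
gripper_width: 0.002
```

```bash
python3 st.py 4
```

```text
6.2333 [ 2.570e+01  7.800e+00 -1.050e+01 -1.000e-01 -7.160e+01 -1.287e+02] {'a': np.float64(0.0008), 's': np.float64(0.0319), 'z': np.float64(0.1107)} [ 0.74  2.15 -0.26]
force right -2.26
```

View pics/side4c.png

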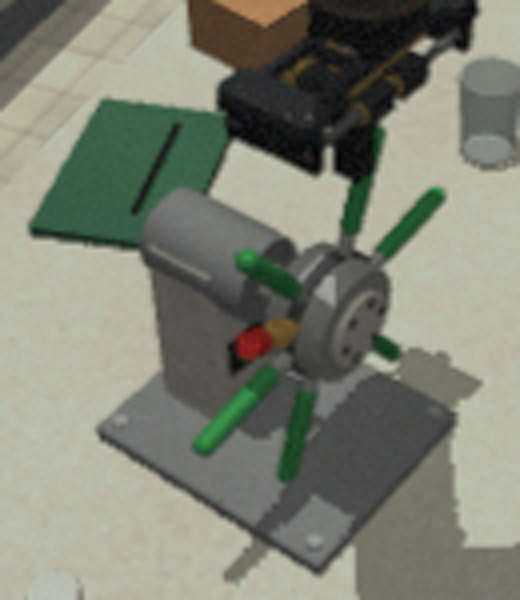

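move_arm(motion=[0, 0.2, 0, 0, 0, 0, 1, 0, 0.3, -0.4, 0, 0, 0, 1, 0, 0.3, -0.9, 0, 0, 0, 1, 0, 0.3, -1.4, 0, 0, 0, 1, 0, 0.3, -1.9, 0, 0, 0, 1, 0, 0.6, -2.1, 0, 0, 0, 1, 0, 1.1, -2.1, 0, 0, 0, 1, 0, 1.6, -2.1, 0, 0, 0, 1, 0, 2.1, -2.1, 0, 0, 0, 1, 0, 2.6, -2.1, 0, 0, 0, 1, 0, 3.1, -2.1, 0, 0, 0, 1, 0, 3.6, -2.1, 0, 0, 0, 1, 0, 3.92, -2.1, 0, 0, 0, 1, 0, 3.92, -2.1, 0, 0, 0, 1, 0, 3.92, -1.7, 0, 0, 0, 1, 0, 3.92, -1.2, 0, 0, 0, 1, 0, 3.92, -0.7, 0, 0, 0, 1, 0, 3.92, -0.2, 0, 0, 0, 1, 0, 3.92, 0.15, 0, 0, 0, 1, 0, 3.92, 0.15, 0, 0, 0, 1])

```text
time_s: 8.0
tcp_pos: [0.5329, 0.2146, 0.2712]
ee_rot: [[-0.974, 0.227, -0.007], [0.227, 0.974, -0.002], [0.006, -0.004, -1.0]]
wrist_force: [-0.4, 0.4, -0.4]
gripper_width: 0.006
```

```bash
python3 st.py 5; python3 - <<'E'
from h import *
q=np.load("q.npy")
for s,z in((-.095,.103),(-.063,.113),(0,.118),(.038,.114)): print(units(*target(q,s,z)))
E
```

```text
8.0 [ 3.800e+01  1.560e+01 -1.900e+00 -1.000e-01 -7.290e+01 -1.411e+02] {'a': np.float64(-0.0007), 's': np.float64(-0.1225), 'z': np.float64(0.1012)} [-0.38  0.38 -0.45]
force right -0.29
[ 0.025 -0.721  0.05   0.005 -0.004 -0.016]
[ 0.024 -1.521 -0.2    0.005 -0.004 -0.016]
[ 0.022 -3.096 -0.326  0.005 -0.004 -0.016]
[ 2.100e-02 -4.046e+00 -2.270e-01  5.000e-03 -4.000e-03 -1.600e-02]
```

View pics/side5c.png

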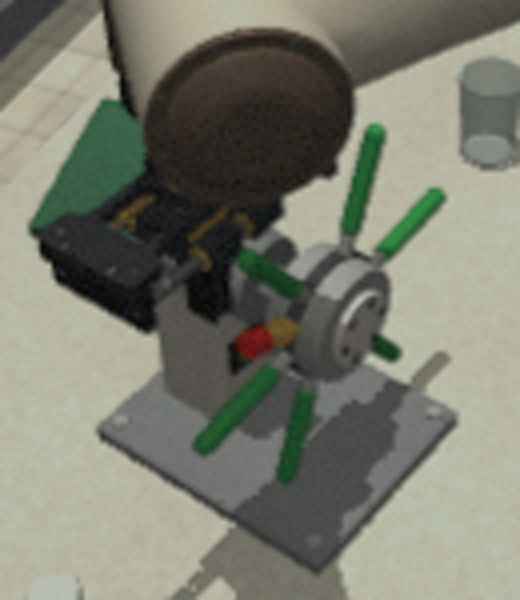

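View pics/top5c.png

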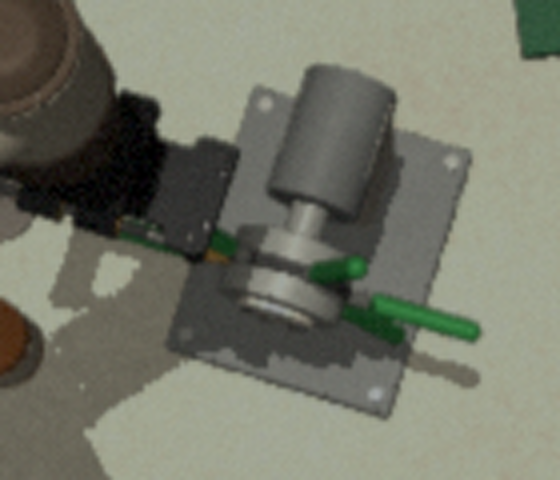

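move_arm(motion=[0, -0.1, 0, 0, 0, 0, 1, 0, -0.2, 0, 0, 0, 0, 1, 0, -0.3, 0, 0, 0, 0, 1, 0, -0.4, 0, 0, 0, 0, 1, 0, -0.5, 0, 0, 0, 0, 1, 0, -0.6, 0, 0, 0, 0, 1, 0, -0.7, -0.02, 0, 0, 0, 1, 0, -0.8, -0.04, 0, 0, 0, 1, 0, -0.89, -0.06, 0, 0, 0, 1, 0, -0.98, -0.09, 0, 0, 0, 1, 0, -1.07, -0.12, 0, 0, 0, 1, 0, -1.16, -0.15, 0, 0, 0, 1, 0, -1.25, -0.18, 0, 0, 0, 1, 0, -1.34, -0.21, 0, 0, 0, 1, 0, -1.43, -0.24, 0, 0, 0, 1, 0, -1.52, -0.27, 0, 0, 0, 1, 0, -1.61, -0.3, 0, 0, 0, 1, 0, -1.7, -0.32, 0, 0, 0, 1, 0, -1.79, -0.34, 0, 0, 0, 1, 0, -1.88, -0.36, 0, 0, 0, 1])

```text
time_s: 9.77
tcp_pos: [0.5176, 0.1417, 0.2892]
ee_rot: [[-0.974, 0.226, -0.001], [0.226, 0.974, -0.0], [0.001, -0.0, -1.0]]
wrist_force: [0.1, 3.1, 2.5]
gripper_width: 0.007
```

```bash
python3 st.py 6; python3 - <<'E'
from h import *
q=np.load("q.npy")
for s,z in((0,.119),(.02,.117),(.034,.115),(.038,.114)): print(units(*target(q,s,z)))
E
```

```text
9.7667 [  32.6   11.    -5.4   -0.   -73.6 -135.7] {'a': np.float64(0.0007), 's': np.float64(-0.048), 'z': np.float64(0.1192)} [0.14 3.07 2.52]
force right -3.02
[ 0.013 -1.187  0.004 -0.012 -0.017 -0.025]
[ 0.011 -1.687  0.055 -0.012 -0.017 -0.025]
[ 0.011 -2.037  0.105 -0.012 -0.017 -0.025]
[ 0.01  -2.137  0.13  -0.012 -0.017 -0.025]
```

View pics/side6c.png

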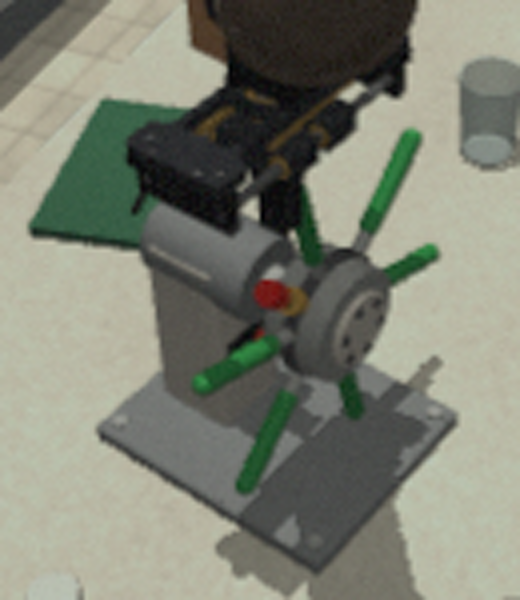

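move_arm(motion=[0, -0.09, 0, 0, 0, 0, 1, 0, -0.18, 0, 0, 0, 0, 1, 0, -0.27, 0, 0, 0, 0, 1, 0, -0.36, 0, 0, 0, 0, 1, 0, -0.45, 0, 0, 0, 0, 1, 0, -0.54, 0, 0, 0, 0, 1, 0, -0.63, 0, 0, 0, 0, 1, 0, -0.72, 0, 0, 0, 0, 1, 0, -0.81, 0, 0, 0, 0, 1, 0, -0.9, 0, 0, 0, 0, 1, 0, -0.99, 0, 0, 0, 0, 1, 0, -1.08, 0, 0, 0, 0, 1, 0, -1.17, 0, 0, 0, 0, 1, 0, -1.26, 0.01, 0, 0, 0, 1, 0, -1.35, 0.02, 0, 0, 0, 1, 0, -1.44, 0.03, 0, 0, 0, 1, 0, -1.53, 0.04, 0, 0, 0, 1, 0, -1.62, 0.05, 0, 0, 0, 1, 0, -1.71, 0.06, 0, 0, 0, 1, 0, -1.8, 0.07, 0, 0, 0, 1])

```text
time_s: 11.53
tcp_pos: [0.5006, 0.0708, 0.2859]
ee_rot: [[-0.974, 0.227, -0.003], [0.227, 0.974, -0.001], [0.003, -0.001, -1.0]]
wrist_force: [0.9, 2.5, -0.4]
gripper_width: 0.003
```

```bash
python3 st.py 7
```

```text
11.5333 [  26.5    8.    -9.6   -0.   -72.6 -129.6] {'a': np.float64(0.0001), 's': np.float64(0.0249), 'z': np.float64(0.1159)} [ 0.91  2.52 -0.43]
force right -2.67
```

View pics/side7c.png

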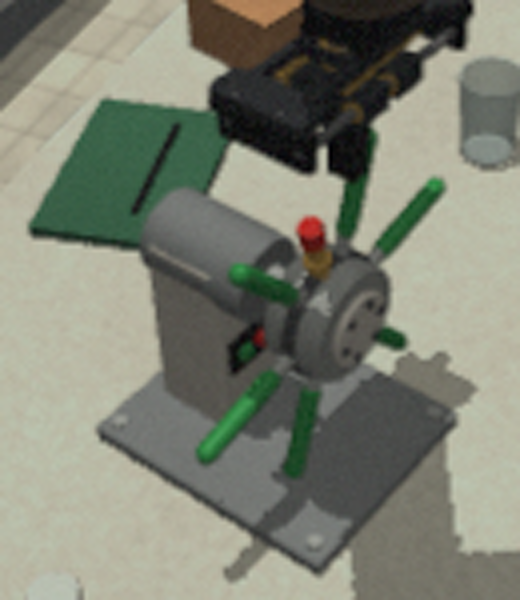

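View pics/top7c.png

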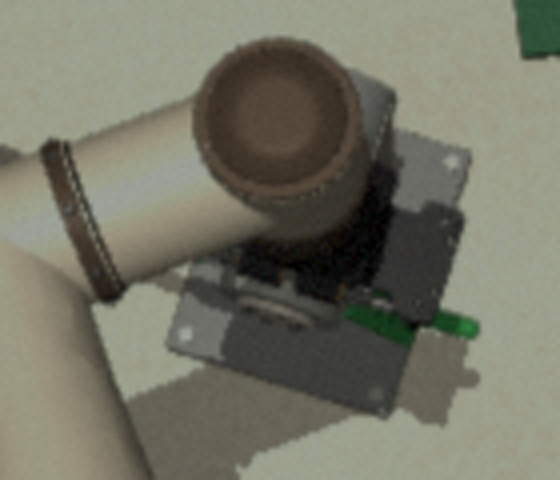

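```bash
cat > ang.py <<'E'
from h import *
def angle(guess,sp,cap=None,n="side",off=(170,140),sc=4.):
    q=np.load("q.npy"); f=lambda u:((np.array(u,float)+.5)/sc-.5+np.array(off))
    def res(p):
        e=[]
        for u in sp:
            d=[proj(n,rad(q,p[0]+np.radians(30+60*k),.142))[0]+p[1:3]-f(u) for k in range(6)]
            e+=list(min(d,key=np.linalg.norm))
        if cap: e+=list(proj(n,rad(q,p[0],.089))[0]+p[1:3]-f(cap))
        return np.array(e)
    s=least_squares(res,[np.radians(guess),0,0]); print(np.degrees(s.x[0]),s.x[1:],s.fun.reshape(-1,2).round(1).tolist())
E
python3 -c "
from ang import *
angle(-8,[(437,187),(240,271),(206,454),(294,468)],(312,234))
angle(-8,[(437,187),(240,271),(206,454),(294,468)])"
```

```text
-10.234659002041058 [-0.20180252 -0.42913089] [[-0.0, -0.4], [0.0, 0.2], [-0.1, -0.0], [-0.1, 0.5], [0.2, -0.3]]
-10.141577331760237 [-0.14365612 -0.49518585] [[0.0, -0.5], [0.1, 0.1], [-0.0, -0.1], [-0.1, 0.5]]
```

move_arm(motion=[0, -0.07, 0.01, 0, 0, 0, 1, 0, -0.14, 0.02, 0, 0, 0, 1, 0, -0.21, 0.03, 0, 0, 0, 1, 0, -0.28, 0.04, 0, 0, 0, 1, 0, -0.35, 0.05, 0, 0, 0, 1, 0, -0.35, 0.05, 0, 0, 0, 1, 0, -0.35, 0.05, 0, 0, 0, 1])

```text
time_s: 12.22
tcp_pos: [0.4971, 0.0561, 0.2843]
ee_rot: [[-0.974, 0.228, -0.003], [0.228, 0.974, -0.002], [0.003, -0.003, -1.0]]
wrist_force: [0.9, 0.5, -0.4]
gripper_width: 0.003
```

```bash
python3 st.py 8
```

```text
12.2167 [  25.1    7.5  -10.4    0.   -72.3 -128.3] {'a': np.float64(0.0), 's': np.float64(0.04), 'z': np.float64(0.1143)} [ 0.87  0.49 -0.36]
force right -0.67
```

View pics/side8c.png

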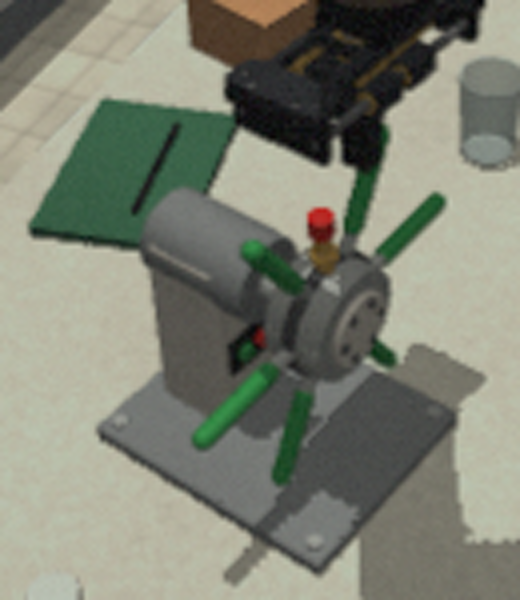

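```bash
python3 -c "
from ang import *
angle(-3,[(437,202),(252,249),(199,440),(284,477)],(321,225))
angle(-3,[(437,202),(252,249),(199,440),(284,477)])"
```

```text
-3.5951393426434084 [-0.29363347 -0.28891043] [[0.0, -0.4], [-0.0, 0.3], [0.7, 0.1], [-0.9, 0.2], [0.1, -0.3]]
-3.539889322815095 [-0.25752615 -0.34586047] [[0.1, -0.4], [0.0, 0.2], [0.7, 0.1], [-0.8, 0.2]]
```

move_arm(motion=[0, -0.05, 0.01, 0, 0, 0, 1, 0, -0.1, 0.02, 0, 0, 0, 1, 0, -0.15, 0.03, 0, 0, 0, 1, 0, -0.19, 0.03, 0, 0, 0, 1, 0, -0.19, 0.03, 0, 0, 0, 1])

```text
time_s: 12.73
tcp_pos: [0.4953, 0.0485, 0.2832]
ee_rot: [[-0.974, 0.228, -0.003], [0.228, 0.974, -0.003], [0.003, -0.003, -1.0]]
wrist_force: [0.1, 1.8, 0.3]
gripper_width: 0.006
```

```bash
python3 st.py 9
```

```text
12.7333 [ 2.440e+01  7.300e+00 -1.090e+01  1.000e-01 -7.210e+01 -1.275e+02] {'a': np.float64(-0.0), 's': np.float64(0.0478), 'z': np.float64(0.1132)} [0.09 1.83 0.3 ]
force right -1.8
```

View pics/side9c.png

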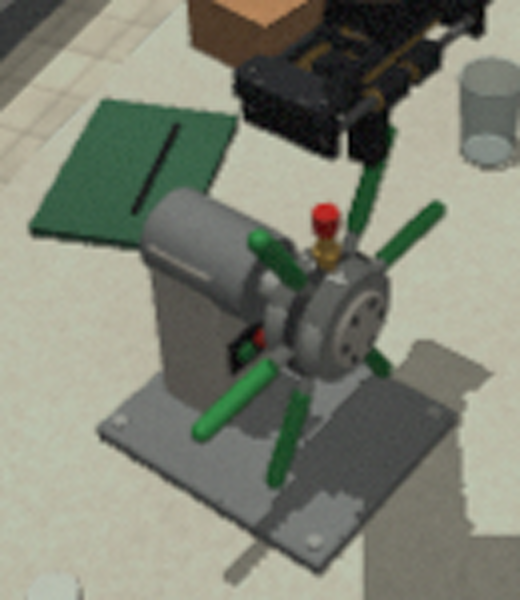

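move_arm(motion=[0, 0.08, 0, 0, 0, 0, 1, 0, 0.15, 0, 0, 0, 0, 1, 0, 0.15, -0.4, 0, 0, 0, 1, 0, 0.15, -0.9, 0, 0, 0, 1, 0, 0.15, -1.5, 0, 0, 0, 1, 0, 0.15, -2.2, 0, 0, 0, 1, 0, 0, -2.9, 0, 0, 0, 1, 0, -0.7, -3, 0, 0, 0, 1, 0, -1.4, -3, 0, 0, 0, 1, 0, -2.1, -3, 0, 0, 0, 1, 0, -2.8, -3, 0, 0, 0, 1, 0, -3.5, -3, 0, 0, 0, 1, 0, -4.2, -3, 0, 0, 0, 1, 0, -4.9, -3, 0, 0, 0, 1, 0, -5.6, -3, 0, 0, 0, 1, 0, -6.3, -3, 0, 0, 0, 1, 0, -6.6, -3, 0, 0, 0, 1, 0, -6.6, -3, 0, 0, 0, 1])

```text
time_s: 14.33
tcp_pos: [0.4348, -0.2101, 0.404]
ee_rot: [[-0.973, 0.231, -0.005], [0.231, 0.973, -0.004], [0.004, -0.005, -1.0]]
wrist_force: [0.1, 0.8, -0.5]
gripper_width: 0.006
```

```bash
python3 st.py 10
```

```text
14.3333 [ -6.3   3.6   1.6   0.2 -88.3 -97.1] {'a': np.float64(-0.0009), 's': np.float64(0.3134), 'z': np.float64(0.234)} [ 0.1   0.82 -0.47]
force right -0.83
```

View pics/side10c.png

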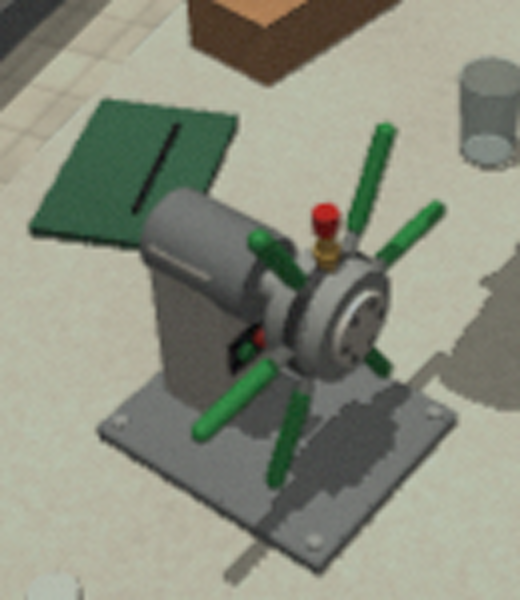

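View pics/top10c.png

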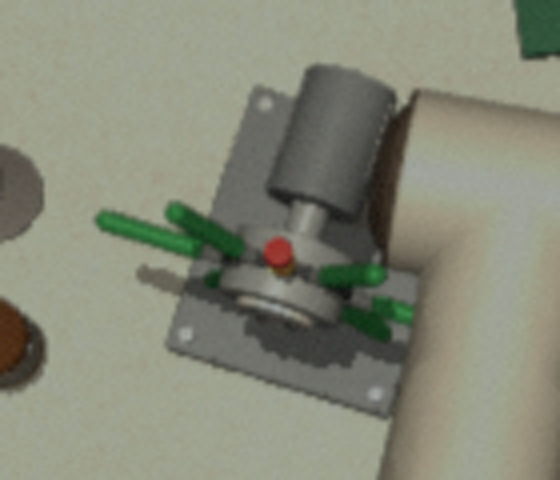

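```bash
python3 -c "
from ang import *
s=[(385,131),(436,209),(259,239),(199,434),(276,479)]
angle(0,s,(325,220)); angle(0,s); angle(0,s[1:])
t=[(104,220),(177,213),(373,274)]
angle(0,t,(279,253),'top',(150,140)); angle(0,t,None,'top',(150,140))
q=np.load('q.npy'); print(hub(q))
for d in(-2,0,2,4): print(d,*[((proj('top',rad(q,np.radians(d+x),.142))[0]-[150,140]+.5)*4-.5).round(1) for x in(-90,-30,30)],((proj('side',rad(q,np.radians(d+30),.142))[0]-[170,140]+.5)*4-.5).round(1))
s1=angle
"
```

```text
-0.4336972145766888 [-0.3941094  -0.23778536] [[0.1, -0.4], [0.2, -0.2], [-0.3, 0.2], [0.3, -0.1], [-0.4, 0.5], [0.1, 0.0]]
-0.4216006176973898 [-0.37140092 -0.22743519] [[0.2, -0.3], [0.2, -0.2], [-0.3, 0.2], [0.3, -0.1], [-0.4, 0.5]]
-0.4007007135235245 [-0.32730021 -0.30970994] [[0.2, -0.3], [-0.2, 0.1], [0.4, -0.2], [-0.4, 0.4]]
-0.7202241708471439 [ 0.14181985 -0.01368666] [[0.0, 0.2], [-0.7, -0.2], [0.8, -0.0], [-0.1, 0.0]]
-0.7318333028476629 [ 0.11866958 -0.0106373 ] [[0.0, 0.2], [-0.7, -0.2], [0.7, -0.0]]
[0.5060637  0.09508889 0.17      ]
-2 [104.3 221.6] [170.1 211.8] [371.4 272.4] [384.4 130.8]
0 [103.2 220.2] [175.7 212.8] [377.7 275. ] [387.9 130.5]
2 [102.3 218.8] [181.4 213.9] [383.8 277.5] [391.4 130.4]
4 [101.6 217.5] [187.3 215.2] [389.8 280.1] [394.7 130.5]
```

```bash
python3 - <<'E'
from station import r
print(r.finish_job())
E
```

```text
the job is handed in; nothing more can be done
None
```

I turned the wheel about 106° clockwise by pushing two green spokes in turn with the shut fingertips. The valve stem now points straight up, and I handed the job in at about 14 s.

- **Stem angle:** after I backed the arm off, the side camera put the stem 0.4° short of vertical and the top camera 0.7° short.
- **Force and speed:** sideways force on the fingertips read at most about 3 N, and total wrist force about 4 N. The wheel turned at roughly 20°/s.
- **Stand and glassware:** the base plate corners and the beaker sit at the same pixels as before. I saw no shift in the bottle and flask but did not measure them.
- **Clearance:** by the measured geometry, the fingertips passed at least 14 mm above the stem's path while near it. When I handed in, the gripper was held clear about 0.3 m to the right of the wheel.
- **One disagreement:** near the end of the second push, finger geometry predicted a stem angle about 3° further on than the pictures showed. I trusted the pictures, since both views agreed in the last check.

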